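# Put three mixed-up plumbing parts back in their own places

### The arm

A 7-joint arm with a two-finger parallel gripper is mounted at the origin on the work surface. World frame = base frame: x ahead of the robot, y to its left, z up, the work surface at z = 0. Lengths are in m, angles in rad, forces in N, time in s.
With the tool pointing down it reaches from about 0.35 to 0.9 m from the base axis. Payload 7.2 kg.
Tool frame: the origin (TCP) lies midway between the tips of the shut fingers; the grasp point (between the pads) lies 19 mm behind it (ctrl.pinch_z is the distance from the TCP to the grasp point, in m); z points along the fingers, y is the direction in which the jaws open and shut (so a half turn about z gives the same grasp; the last joint's range is limited). The gripper opens to 85 mm and grips with 20 to 120 N. Pads are 22 mm wide; open, the fingers measure 114 mm over their backs; the gripper's body (76 mm by 85 mm) begins 54 mm behind the grasp point. The pads swing forward as they close: fully open they stand 13 mm farther back than shut.
Start: joints at [1.276, 0.411, -0.013, 1.596, 0.006, 1.134, -0.082], TCP at [0.141, -0.609, 0.231] pointing down, gripper open.
Joint ranges: [-2.95, 2.95], [-0.29, 1.99], [-1.47, 1.44], [0.14, 2.54], [-1.03, 4.17], [0.13, 1.85], [-2.86, 2.86]. Speed limits (rad/s): [2.39, 2.39, 3.01, 3.01, 3.14, 3.14, 3.14].

### API

Orientations are given as a rotation vector (axis times angle).
In Python, from rig import ctrl gives the robot as it stands.
- The arm moves only by the tool play_rows, never from a script. Its argument "steps" is a list that holds one entry, the list of rows, each a list of 4 numbers: the shift along the tool's x, y, z in m, then the turn about the tool's z in degrees. A call has 1 to 12 rows; each row is the pose to reach, as a shift and turn from the pose commanded when the call began, along the tool's axes at that moment; what a row does not reach only later rows make up. A row lasts 1/10 s, in which the tool goes at most 50 mm and 8.59 degrees, less where a joint would pass 70% of its speed; a pose out of reach is approached as far as the arm can. A call with a gripper value outside its range is refused whole. "fingers" is the finger opening in m, from 0 to 0.0854, set as the call begins (left out, the last holds). The fingers move at their own pace and stop on an object; "force" is the grip in N (left out, the last holds). Time passes only in rows, so rows that repeat a pose let the fingers close. It gives the time, the measured TCP pose, the force and the opening at its end, in the units of the state.
- ctrl.get_state(): the state, without advancing time (a new reading comes with each control period).
- ctrl.capture(name): name is "side" or "top"; returns a dict with "img" (480x640x3 uint8, red, green, blue), "vertical_fov" (degrees; the focal length in pixels is half the picture's height over the tangent of half this angle, whatever the lens; pixels are square), "cx", "cy" (the principal point, pixels), "eye" and "orientation" of the camera in the world. Camera axes: x right, y up, looking along -z (the intrinsics and any distortion apply to the point x, -y, -z); pixel columns grow to the right and rows downward; lengths in m; the calibration is good to about 2 mm. A picture is of the moment at which its call begins. There is no depth.
- ctrl.job_done(): hands the job in, once; it reports no verdict.
The state is a dict: "t": time; "q": joint angles; "qd": joint speeds; "joint_efforts": joint torques, N m; "tool_pos": TCP position; "ee_rot": TCP orientation; "ft_force": force on the tool from outside, world axes, zero at the start; "moment": the same for the moment, N m; "width": opening from 0.0 (shut) to 1.0 (fully open).
Only numpy, scipy, OpenCV 4.12 (cv2) and the standard library are available. Lean on these libraries where they do the work, as an engineer would, in place of code of your own. Each camera call takes 0.05 s, during which the arm holds its last target.

### The job

The three plumbing parts on the shelf are each standing in another one's place. Put every part upright in the middle of its own place: the white siphon trap in the aluminium tray, the chrome mixer lever on the round cork pad and the grey tee on the slatted wooden rack. Each place holds one part at a time, so use the empty black rubber mat to park one meanwhile; do not tip any part over, and leave the jar, the tape roll and the yellow-handled spanner where they are.

Things in the scene. Friction and masses are not known exactly. Their poses are not given: they have to be found in the camera images.
- trap_mid (a point): White plastic siphon trap, loose, ~140 g, upright, 66 mm high. Point: on its upright axis, 33 mm above its underside; z up. Round cup 56 mm in diameter up to 46 mm, then 50 mm collar to 57 mm, 36 mm stub to 66 mm. A side outlet (diameter 24 to 32 mm, 29 mm up) sticks out along +x to 52 mm from the axis: grip across y, 56 mm wide. Starts on the slatted rack, any yaw.
- tee_mid (a point): Grey PVC tee, loose, ~120 g, standing on one end of its straight run, 60 mm high. Point: on its upright axis, 30 mm above its underside; z up. Run 38 mm in diameter, 39 mm collars on its top and bottom 14 mm. The branch (diameter 34 to 37 mm) sticks out at mid height along +x to 50 mm from the axis: grip across y. Starts on the cork pad, any yaw.
- lever_mid (a point): Chrome mixer lever, loose, ~220 g: upright round body 46 mm in diameter, 56 mm high, straight-sided to 42 mm. Point: on the round body's axis, 28 mm above its underside; z up. A flat lever 22 mm wide, 8 mm thick leaves its top along +x to 69 mm from the axis, rising to 65 mm: grip the round body across y, below it. Starts in the aluminium tray, any yaw.
- tray: Shallow oblong aluminium tray, fixed, 140 mm (x) by 116 mm (y), rim 8 mm high, walls 3 mm, inner floor 3 mm above the shelf. Origin at the centre of its underside, on the shelf; z up. Home of the siphon trap.
- cork: Round cork pad, fixed, 96 mm in diameter, flat top 8 mm above the shelf. Origin at the centre of its underside, on the shelf; z up. Home of the mixer lever.
- rack: Square rack of five pale wooden slats, fixed, 112 mm by 112 mm, gaps 5.5 mm, flat slat tops 20 mm above the shelf. Origin at the centre of its underside, on the shelf; z up. Home of the tee.
- mat: Plain oblong black rubber mat, fixed, 120 mm (x) by 84 mm (y), flat top 4 mm above the shelf. Origin at the centre of its underside, on the shelf; z up. Empty at the start: the free spot for parking one part.
- jar: Bystander: closed jar with a black cap, 60 mm in diameter, 70 mm high, loose, standing among the places. Origin at the centre of its underside; z up. Leave it where it is.
- tape: Bystander: white roll of sealing tape lying flat, 56 mm in diameter, 19 mm high, loose. Origin at the centre of its underside; z up. Leave it where it is.
- spanner: Bystander: yellow-handled adjustable spanner lying flat, 217 mm long from 90 mm behind the origin (handle end, -x) to 127 mm ahead of it (jaws, +x), at most 46 mm wide, 14 mm high, loose. Origin on its underside. Leave it where it is.
Things that resemble listed ones, but are neither listed nor needed, are in the scene too. Leave any blue or green look-alike of the part that bears trap_mid alone. Leave any pink look-alike of the part that bears lever_mid alone.

How it is judged:
By the outcome, as a careful person would: the job done as asked, in the order asked, and still so for the second after the job is handed in, with the robot touching nothing.
It also fails if it takes over 94 s, if anything falls off the work surface, if the arm or the gripper's body presses on something with over 40 N, if the wrist force passes 120 N, or if a joint passes its speed limit or range.

## Working session

There is one attempt and no reset: what is moved stays moved. The work goes in short steps, Python scripts to look and compute and a tool call to move; the robot and the scene stay as the last step left them, time stands still between calls to the robot, and variables do not carry over. Pictures are saved under pics/ and viewed, and the job is handed in when it is done.

Besides the shell and the picture viewer there is one more tool, called after "Call:" by a JSON object that holds its "op" and its "data", one argument or row to a line. play_rows: Moves the arm, as the interface text tells. Its arguments: {"type":"object","properties":{"steps":{"type":"array"},"fingers":{"type":"number"},"force":{"type":"number"}},"required":["steps"]}

```bash
ls; mkdir -p pics
python3 - <<'E'
from rig import ctrl
import cv2
print(ctrl.get_state())
for n in("side","top"):
    c=ctrl.capture(n); cv2.imwrite(f"pics/{n}0.png",c["img"][:,:,::-1]); print({k:v for k,v in c.items() if k!="img"})
print(ctrl.pinch_z)
E
```

```text
pics
{'t': 0.0, 'q': array([ 1.2757972 ,  0.41189274, -0.01271953,  1.59705322,  0.00561627,
        1.13428929, -0.08220123]), 'qd': array([ 0.00119906, -0.00058839, -0.00173214, -0.00065905, -0.00088136,
        0.00044468, -0.00083231]), 'joint_efforts': array([-3.67494204e-04, -6.00625992e+01,  6.82033394e-01, -2.99427491e+01,
        1.38883709e-02,  1.06554743e-02,  2.03485808e-05]), 'tool_pos': array([ 0.1403843 , -0.60852007,  0.23045374]), 'ee_rot': array([-3.11984076e+00, -3.55371757e-01,  4.80737473e-04]), 'ft_force': array([0.08385109, 0.33982475, 0.61251622]), 'moment': array([ 0.00700945, -0.04258128,  0.01611785]), 'width': 1.0023014398783288}
{'vertical_fov': 54.135271505996975, 'cx': 327.8253518645556, 'cy': 234.67315507467347, 'eye': array([0.24401228, 0.99393472, 0.73857416]), 'orientation': array([ 0.24504113, -1.33942413, -2.50711217])}
{'vertical_fov': 42.192656854232474, 'cx': 323.06620690425893, 'cy': 233.5459430516756, 'eye': array([0.51591434, 0.02924657, 1.34148794]), 'orientation': array([ 0.02926321, -0.02904207, -1.56858276])}
0.0187
```

View pics/top0.png

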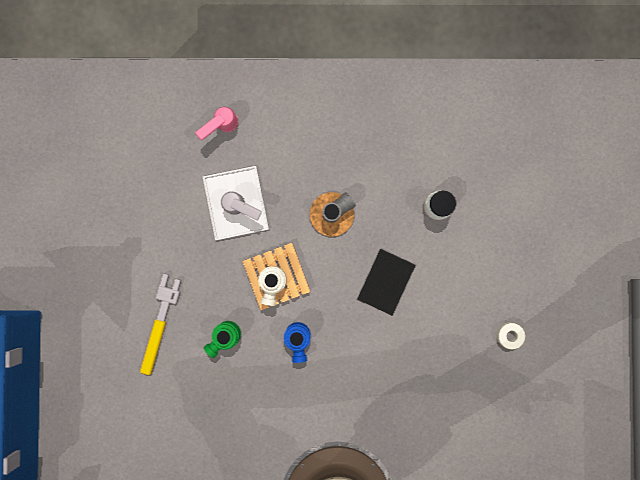

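View pics/side0.png

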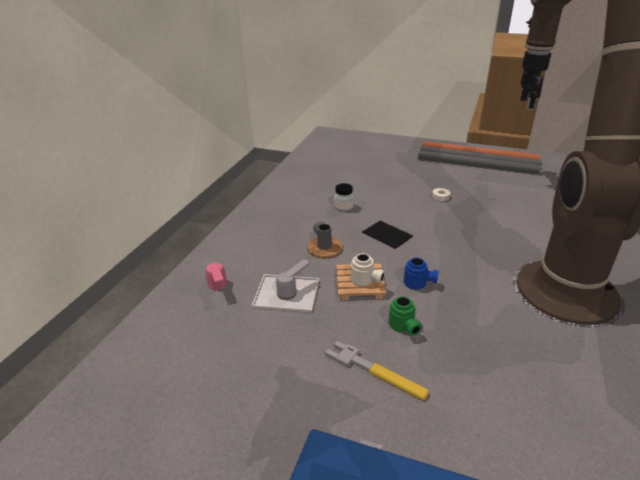

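Top view: trap on the rack near (271,282), tee on cork (332,211), lever in the tray (233,203) and mat near (386,282). The side view agrees. I'll enlarge.

```bash
cat > h.py <<'E'
import numpy as np, cv2
from scipy.spatial.transform import Rotation as R
def ray(c,u,v):
    f=240/np.tan(np.radians(c["vertical_fov"]/2))
    d=np.array([(u-c["cx"])/f,-(v-c["cy"])/f,-1.])
    return R.from_rotvec(c["orientation"]).apply(d)
def pt(c,u,v,z):
    d=ray(c,u,v); return c["eye"]+d*(z-c["eye"][2])/d[2]
def px(c,p):
    f=240/np.tan(np.radians(c["vertical_fov"]/2))
    q=R.from_rotvec(c["orientation"]).inv().apply(np.atleast_2d(p)-c["eye"])
    return np.c_[c["cx"]+f*q[:,0]/-q[:,2], c["cy"]-f*q[:,1]/-q[:,2]]
def crop(c,name,u0,v0,w,h,s):
    im=c["img"][v0:v0+h,u0:u0+w,::-1]
    im=cv2.resize(im,None,fx=s,fy=s,interpolation=cv2.INTER_CUBIC)
    for k in range(0,w,10):
        cv2.line(im,(k*s,0),(k*s,6),(0,0,255),1); 
        if k%20==0: cv2.putText(im,str(u0+k),(k*s,18),0,.4,(0,0,255),1)
    for k in range(0,h,10):
        cv2.line(im,(0,k*s),(6,k*s),(0,0,255),1)
        if k%20==0: cv2.putText(im,str(v0+k),(8,k*s+4),0,.4,(0,0,255),1)
    cv2.imwrite("pics/"+name,im)
E
python3 - <<'E'
from rig import ctrl
from h import *
c=ctrl.capture("top")
crop(c,"t1.png",195,160,110,80,7)
crop(c,"t2.png",235,235,80,80,7)
crop(c,"t3.png",300,180,120,80,6)
crop(c,"t4.png",345,240,80,80,7)
c=ctrl.capture("side")
crop(c,"s1.png",245,210,190,120,4)
E
```

```text
(no output)
```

View pics/t1.png

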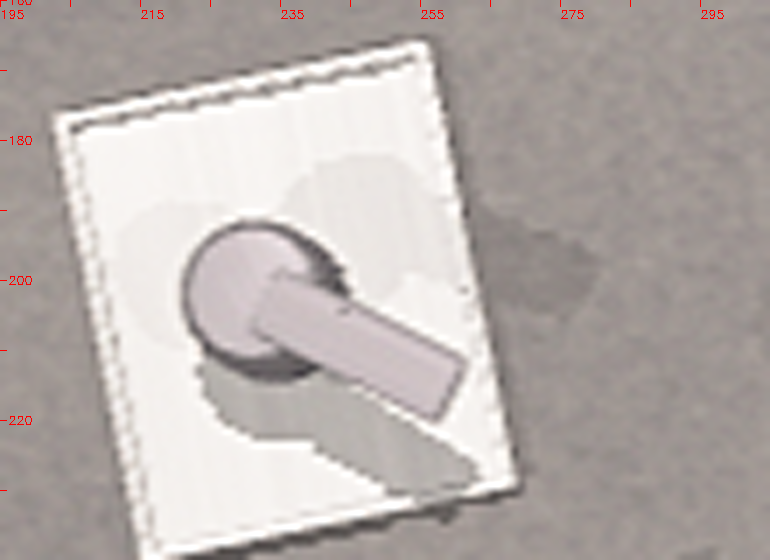

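View pics/t2.png

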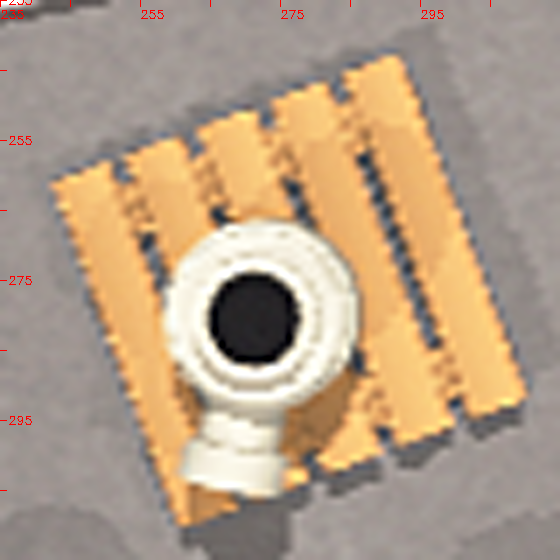

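View pics/t3.png

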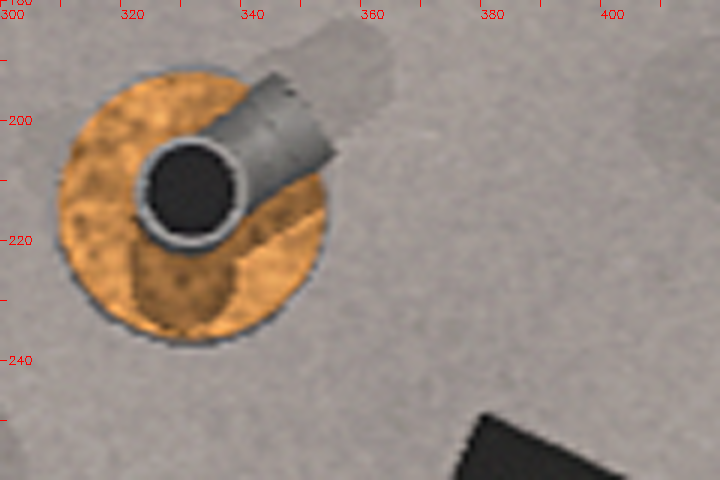

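View pics/t4.png

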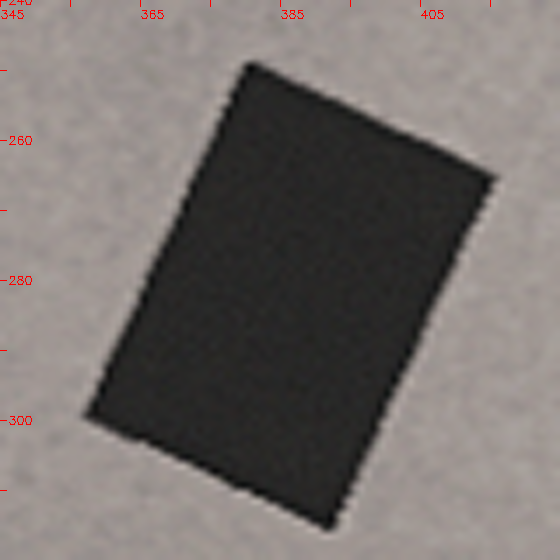

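View pics/s1.png

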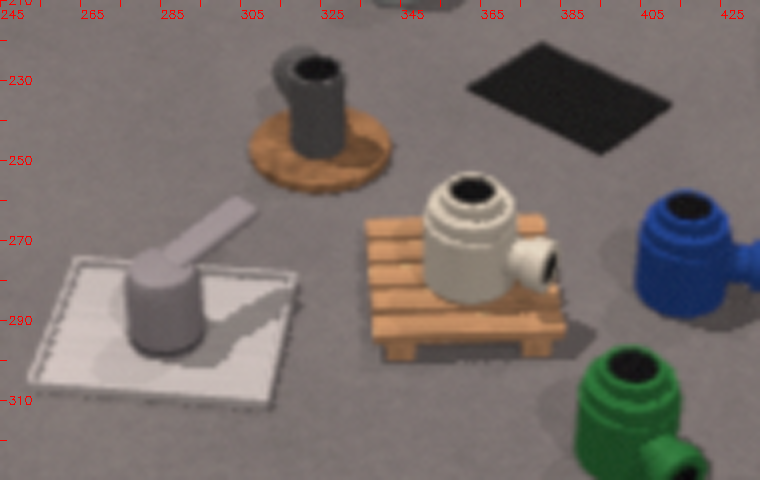

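Run:
```python
from rig import ctrl
from h import *
c=ctrl.capture("top"); s=ctrl.capture("side")
def quad(n,P,z):
    q=np.array([pt(c,u-.07+.0,v-.07,z) for u,v in P]); m=q.mean(0)
    e=[np.linalg.norm(q[(i+1)%4]-q[i]).round(4) for i in range(4)]
    a=[np.degrees(np.arctan2(*(q[(i+1)%4]-q[i])[1::-1])).round(1) for i in range(4)]
    print(n,m.round(4),e,a)
quad("tray",[(202.9,176.1),(256.1,166),(269,229.6),(215.7,239.7)],.008)
quad("rack",[(242.1,261.3),(291.9,242.6),(310.1,291.9),(261,309.9)],.02)
quad("mat",[(380.7,248.9),(416,265.4),(392.6,315.7),(357.3,299.3)],.004)
print("cork",pt(c,332.2,214.2,.008).round(4))
for n,a,za,b,zb in [("trap",(271.3,280.6),.086,(268.3,304.6),.049),("tee",(331.8,212.2),.068,(350.8,198.8),.038),("lever",(231,201.4),.059,(259.6,215.7),.066)]:
    p=pt(c,*a,za);q=pt(c,*b,zb);d=(q-p)[:2]
    print(n,p.round(4),"len",np.linalg.norm(d).round(4),"yaw",np.degrees(np.arctan2(d[1],d[0])).round(1),"side px",px(s,p).round(1), "q", q.round(3))
print("jar",pt(c,442,204,.07),"blue",pt(c,297,339,.066),"green",pt(c,223.5,337,.066),'tape',pt(c,511,337,.019))
st=ctrl.get_state(); print(st['tool_pos'],R.from_rotvec(st['ee_rot']).as_matrix().round(3))
```

```text
tray [0.6314 0.217  0.008 ] [np.float64(0.1165), np.float64(0.14), np.float64(0.1163), np.float64(0.1399)] [np.float64(-79.1), np.float64(-168.3), np.float64(100.9), np.float64(11.8)]
rack [0.4741 0.1287 0.02  ] [np.float64(0.1128), np.float64(0.1114), np.float64(0.1106), np.float64(0.1104)] [np.float64(-69.3), np.float64(-159.5), np.float64(110.2), np.float64(21.6)]
mat [ 0.4614 -0.107   0.004 ] [np.float64(0.0836), np.float64(0.1189), np.float64(0.0832), np.float64(0.1192)] [np.float64(-115.0), np.float64(154.9), np.float64(65.2), np.float64(-25.0)]
cork [0.6071 0.01   0.008 ]
trap [0.4675 0.1335 0.086 ] len 0.0518 yaw 170.0 side px [[362.6 256.7]] q [0.416 0.143 0.049]
tee [0.6071 0.0116 0.068 ] len 0.0505 yaw -52.9 side px [[324.  226.6]] q [ 0.638 -0.029  0.038]
lever [0.6297 0.2199 0.059 ] len 0.0671 yaw -116.5 side px [[284.9 274.2]] q [0.6   0.16  0.066]
jar [ 0.62421329 -0.21408377  0.07      ] blue [0.34802808 0.08218594 0.066     ] green [0.35177901 0.23207958 0.066     ] tape [ 0.34696619 -0.36828973  0.019     ]
[ 0.14048941 -0.60884394  0.23100095] [[ 0.974  0.225 -0.   ]
 [ 0.225 -0.974  0.001]
 [-0.    -0.001 -1.   ]]
```

```bash
cat > go.py <<'E'
import sys
from rig import ctrl
from h import *
# usage: go.py x y z alpha_deg ; prints relative row (tool axes) from present measured pose
st=ctrl.get_state(); M=R.from_rotvec(st['ee_rot']).as_matrix(); p=st['tool_pos']
al=np.degrees(np.arctan2(M[1,0],M[0,0]))
print("t",round(st['t'],2),"pos",p.round(4),"alpha",al.round(2),"tilt",M[:,2].round(4),"q",st['q'].round(2),"F",st['ft_force'].round(1),"w",round(st['width']*85.4,1))
a=[float(v) for v in sys.argv[1:]]
for i in range(0,len(a),4):
    x,y,z,t=a[i:i+4]
    print("row", ((M.T@(np.array([x,y,z])-p))*1000).round(1), "mm turn",(-(t-al)).round(2))
E
python3 go.py .4675 .1335 .15 -10
```

```text
t 0.3 pos [ 0.1405 -0.6088  0.231 ] alpha 13.0 tilt [-1.e-04  5.e-04 -1.e+00] q [ 1.28  0.41 -0.01  1.6   0.01  1.13 -0.08] F [-0.5 -0.3  0.1] w 85.3
row [ 485.6 -649.8   81.3] mm turn 23.0
```

Call:
{"op": "play_rows", "data": {
  "steps": [
    [[0.4856,-0.6498,0.02,23],[0.4856,-0.6498,0.02,23],[0.4856,-0.6498,0.02,23],[0.4856,-0.6498,0.02,23],[0.4856,-0.6498,0.02,23],[0.4856,-0.6498,0.02,23],[0.4856,-0.6498,0.02,23],[0.4856,-0.6498,0.02,23],[0.4856,-0.6498,0.02,23],[0.4856,-0.6498,0.02,23],[0.4856,-0.6498,0.02,23],[0.4856,-0.6498,0.02,23]]
  ],
  "fingers": 0.085,
  "force": 50
}}

```text
t: 1.5
tool_pos: [0.3828, -0.0582, 0.2169]
ee_rot: [3.129, -0.274, 0.002]
ft_force: [1.1, -0.8, 0.0]
width: 0.993
```

```bash
python3 go.py .4675 .1335 .14 -10
```

```text
t 1.5 pos [ 0.3828 -0.0582  0.2169] alpha -10.02 tilt [ 1.3e-03 -7.0e-04 -1.0e+00] q [ 0.5   0.04 -0.48  2.12  0.02  0.99 -1.74] F [ 1.1 -0.8  0. ] w 84.8
row [  49.9 -203.6   76.9] mm turn -0.02
```

Call:
{"op": "play_rows", "data": {
  "steps": [
    [[0.0499,-0.2036,0.0769,0],[0.0499,-0.2036,0.0769,0],[0.0499,-0.2036,0.0769,0],[0.0499,-0.2036,0.0769,0],[0.0499,-0.2036,0.0769,0],[0.0499,-0.2036,0.0769,0],[0.0499,-0.2036,0.0769,0],[0.0499,-0.2036,0.0769,0]]
  ]
}}

```text
t: 2.3
tool_pos: [0.4667, 0.1305, 0.1398]
ee_rot: [3.129, -0.276, 0.0]
ft_force: [-0.4, -0.1, 0.3]
width: 0.995
```

```bash
python3 go.py .4675 .1335 .029 -10
python3 - <<'E'
from rig import ctrl
from h import *
crop(ctrl.capture("top"),"a1.png",220,200,100,120,5)
crop(ctrl.capture("side"),"a2.png",300,150,140,150,4)
E
```

```text
t 2.3 pos [0.4667 0.1305 0.1398] alpha -10.08 tilt [ 1.e-04 -8.e-04 -1.e+00] q [ 0.12  0.34 -0.59  2.    0.25  0.87 -2.36] F [-0.4 -0.1  0.3] w 84.9
row [  0.2  -3.1 110.8] mm turn -0.08
```

View pics/a2.png

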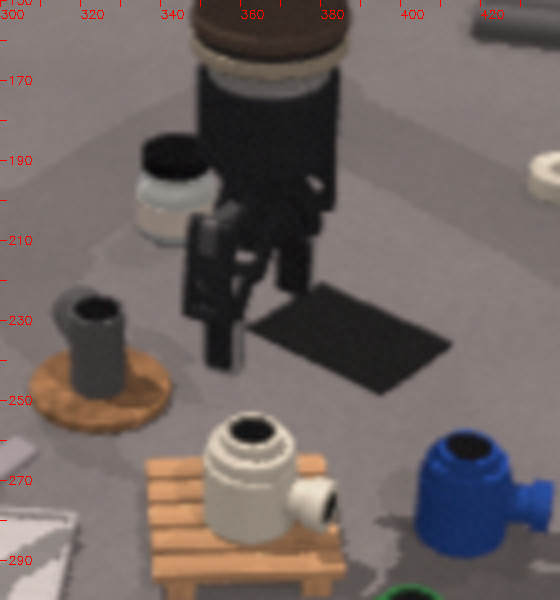

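```bash
python3 go.py .4675 .1335 .029 -10
```

```text
t 2.4 pos [0.467  0.1304 0.1401] alpha -10.12 tilt [ 8.e-04 -7.e-04 -1.e+00] q [ 0.12  0.34 -0.59  2.    0.25  0.87 -2.36] F [ 0.  -0.4  0.3] w 85.2
row [-1.000e-01 -3.200e+00  1.111e+02] mm turn -0.12
```

Call:
{"op": "play_rows", "data": {
  "steps": [
    [[0.0,-0.0032,0.04,0],[0.0,-0.0032,0.08,0],[0.0,-0.0032,0.1,0],[0.0,-0.0032,0.111,0],[0.0,-0.0032,0.111,0],[0.0,-0.0032,0.111,0]]
  ]
}}

```text
t: 3.0
tool_pos: [0.4681, 0.1349, 0.0296]
ee_rot: [-3.129, 0.275, -0.002]
ft_force: [-0.0, 0.2, 0.4]
width: 0.994
```

Call:
{"op": "play_rows", "data": {
  "steps": [
    [[0,0,0,0],[0,0,0,0],[0,0,0,0],[0,0,0,0],[0,0,0,0],[0,0,0,0]]
  ],
  "fingers": 0.045,
  "force": 45
}}

```text
t: 3.6
tool_pos: [0.4683, 0.1351, 0.03]
ee_rot: [-3.129, 0.274, -0.004]
ft_force: [-1.9, -0.8, 9.3]
width: 0.645
```

```bash
python3 go.py .4675 .1335 .15 -10
python3 - <<'E'
from rig import ctrl
from h import *
crop(ctrl.capture("side"),"b2.png",300,150,140,150,4)
E
```

```text
t 3.6 pos [0.4683 0.1351 0.03  ] alpha -10.01 tilt [ 0.0023 -0.     -1.    ] q [ 0.02  0.52 -0.5   2.08  0.41  0.64 -2.5 ] F [-1.9 -0.8  9.3] w 55.1
row [  -0.2    1.6 -120. ] mm turn -0.01
```

View pics/b2.png

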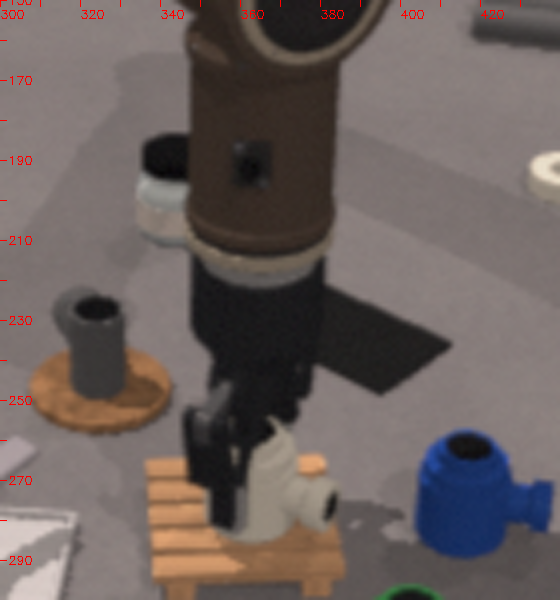

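Call:
{"op": "play_rows", "data": {
  "steps": [
    [[0,0,-0.015,0],[0,0,-0.04,0],[0,0,-0.065,0],[0,0,-0.09,0],[0,0,-0.09,0]]
  ],
  "fingers": 0.03
}}

```text
t: 4.15
tool_pos: [0.4693, 0.1356, 0.1219]
ee_rot: [-3.128, 0.274, -0.009]
ft_force: [-0.1, 0.4, -0.9]
width: 0.641
```

```bash
python3 go.py .4614 -.107 .12 -10
python3 - <<'E'
from rig import ctrl
from h import *
crop(ctrl.capture("side"),"b3.png",300,150,140,150,4)
E
```

```text
t 4.15 pos [0.4693 0.1356 0.1219] alpha -10.02 tilt [ 0.0058  0.0011 -1.    ] q [ 0.1   0.37 -0.59  2.01  0.28  0.83 -2.39] F [-0.1  0.4 -0.9] w 54.7
row [ 34.4 240.3   1.6] mm turn -0.02
```

View pics/b3.png

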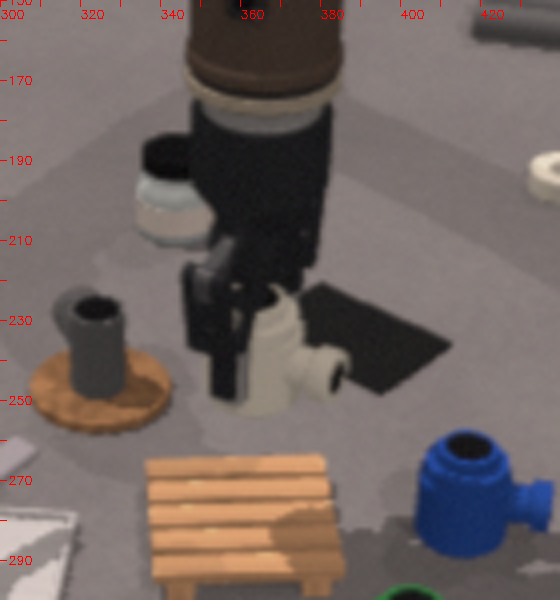

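Call:
{"op": "play_rows", "data": {
  "steps": [
    [[0.002,0.015,0,0],[0.006,0.045,0,0],[0.011,0.08,0,0],[0.016,0.115,0,0],[0.021,0.15,0,0],[0.026,0.18,0,0],[0.03,0.21,0,0],[0.033,0.23,0,0],[0.0344,0.2403,0,0],[0.0344,0.2403,0,0],[0.0344,0.2403,0,0]]
  ]
}}

```text
t: 5.3
tool_pos: [0.4594, -0.1067, 0.1182]
ee_rot: [-3.129, 0.273, 0.001]
ft_force: [0.9, -0.1, -0.3]
width: 0.644
```

```bash
python3 go.py .4614 -.107 .0155 -10
```

```text
t 5.3 pos [ 0.4594 -0.1067  0.1182] alpha -9.97 tilt [-5.e-04  7.e-04 -1.e+00] q [ 0.56  0.34 -0.52  2.05  0.23  0.8  -1.84] F [ 0.9 -0.1 -0.3] w 55.0
row [  2.1   0.  102.7] mm turn 0.03
```

Call:
{"op": "play_rows", "data": {
  "steps": [
    [[0.001,0,0.02,0],[0.002,0,0.05,0],[0.002,0,0.075,0],[0.002,0,0.09,0],[0.002,0,0.097,0],[0.002,0,0.1,0],[0.002,0,0.102,0],[0.002,0,0.102,0],[0.002,0,0.102,0]]
  ]
}}

```text
t: 6.2
tool_pos: [0.462, -0.1081, 0.0173]
ee_rot: [3.129, -0.274, 0.002]
ft_force: [0.0, -0.8, -1.7]
width: 0.641
```

```bash
python3 go.py .4614 -.107 .0145 -10
python3 - <<'E'
from rig import ctrl
from h import *
crop(ctrl.capture("side"),"c1.png",330,150,140,110,5)
E
```

```text
t 6.2 pos [ 0.462  -0.1081  0.0173] alpha -10.01 tilt [ 1.2e-03 -4.0e-04 -1.0e+00] q [ 0.47  0.51 -0.42  2.12  0.38  0.58 -1.97] F [ 0.  -0.8 -1.7] w 54.8
row [-0.8 -1.   2.8] mm turn -0.01
```

View pics/c1.png

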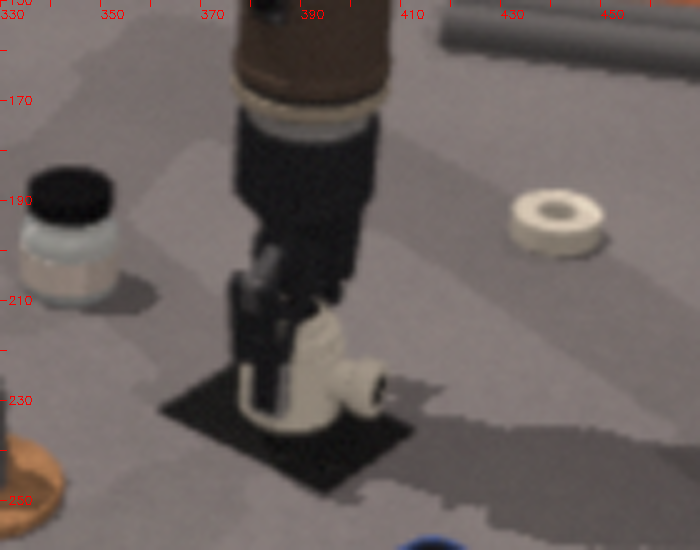

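Call:
{"op": "play_rows", "data": {
  "steps": [
    [[0,0,0.0015,0],[0,0,0.003,0],[0,0,0.003,0],[0,0,0.003,0]]
  ]
}}

```text
t: 6.65
tool_pos: [0.4617, -0.1082, 0.014]
ee_rot: [3.129, -0.274, 0.001]
ft_force: [-1.3, 0.0, 5.4]
width: 0.645
```

Contact (Fz rose). Release, then rise.

Call:
{"op": "play_rows", "data": {
  "steps": [
    [[0,0,0,0],[0,0,0,0],[0,0,0,0],[0,0,0,0]]
  ],
  "fingers": 0.08
}}

```text
t: 7.05
tool_pos: [0.4615, -0.1081, 0.0135]
ee_rot: [-3.13, 0.274, 0.0]
ft_force: [0.2, -0.1, 0.3]
width: 0.937
```

Call:
{"op": "play_rows", "data": {
  "steps": [
    [[0,0,-0.02,0],[0,0,-0.06,0],[0,0,-0.11,0],[0,0,-0.11,0]]
  ]
}}

```text
t: 7.45
tool_pos: [0.4651, -0.1083, 0.129]
ee_rot: [3.128, -0.274, 0.014]
ft_force: [1.3, -0.7, 0.5]
width: 0.935
```

```bash
python3 go.py .6071 .0116 .12 37
python3 - <<'E'
from rig import ctrl
from h import *
crop(ctrl.capture("side"),"c2.png",330,150,140,110,5)
E
```

```text
t 7.45 pos [ 0.4651 -0.1083  0.129 ] alpha -10.0 tilt [ 0.009  -0.0023 -1.    ] q [ 0.57  0.33 -0.53  2.04  0.23  0.82 -1.84] F [ 1.3 -0.7  0.5] w 79.8
row [ 118.9 -142.8   10. ] mm turn -47.0
```

View pics/c2.png

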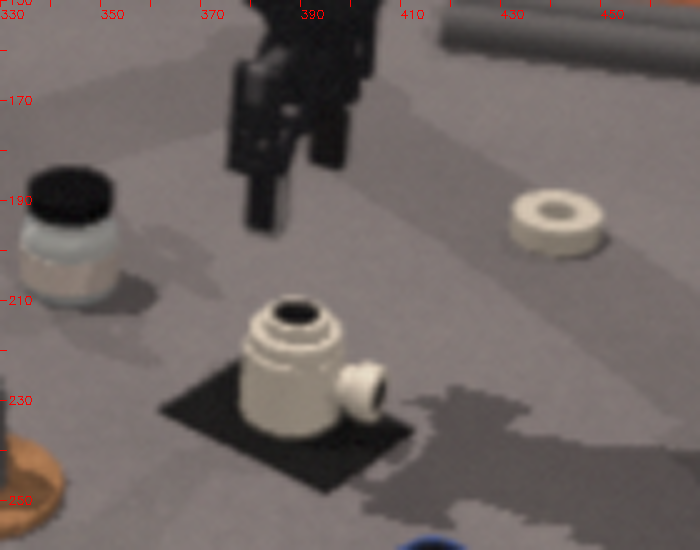

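Call:
{"op": "play_rows", "data": {
  "steps": [
    [[0.02,-0.024,0,-137.1],[0.04,-0.048,0,-137.1],[0.06,-0.072,0,-137.1],[0.08,-0.096,0,-137.1],[0.1,-0.12,0,-137.1],[0.1189,-0.1428,0,-137.1],[0.1189,-0.1428,0,-137.1],[0.1189,-0.1428,0,-137.1],[0.1189,-0.1428,0,-137.1],[0.1189,-0.1428,0,-137.1],[0.1189,-0.1428,0,-137.1],[0.1189,-0.1428,0,-137.1]]
  ],
  "fingers": 0.075
}}

```text
t: 8.7
tool_pos: [0.6027, 0.0119, 0.1221]
ee_rot: [-2.152, -2.287, 0.002]
ft_force: [0.5, -0.2, -0.2]
width: 0.879
```

```bash
python3 go.py .6071 .0116 .12 127.1
```

```text
t 8.7 pos [0.6027 0.0119 0.1221] alpha 93.49 tilt [-2.e-03  1.e-04 -1.e+00] q [ 0.52  0.66 -0.91  1.72  0.59  1.06 -0.52] F [ 0.5 -0.2 -0.2] w 75.1
row [-0.5  4.4  2.1] mm turn -33.61
```

Call:
{"op": "play_rows", "data": {
  "steps": [
    [[-0.0005,0.0044,0,-33.6],[-0.0005,0.0044,0,-33.6],[-0.0005,0.0044,0,-33.6],[-0.0005,0.0044,0,-33.6],[-0.0005,0.0044,0,-33.6],[-0.0005,0.0044,0,-33.6]]
  ]
}}

```text
t: 9.3
tool_pos: [0.6073, 0.0116, 0.1225]
ee_rot: [-1.413, -2.804, 0.0]
ft_force: [-0.2, -0.2, -0.4]
width: 0.885
```

```bash
python3 go.py .6071 .0116 .018 127.1
```

```text
t 9.3 pos [0.6073 0.0116 0.1225] alpha 126.5 tilt [-1.5e-03  6.0e-04 -1.0e+00] q [ 0.59  0.73 -1.03  1.7   0.69  1.12 -0.02] F [-0.2 -0.2 -0.4] w 75.6
row [-0.000e+00 -1.000e-01  1.045e+02] mm turn -0.6
```

Call:
{"op": "play_rows", "data": {
  "steps": [
    [[0,0,0.03,-0.6],[0,0,0.07,-0.6],[0,0,0.095,-0.6],[0,0,0.1045,-0.6],[0,0,0.1045,-0.6],[0,0,0.1045,-0.6]]
  ]
}}

```text
t: 9.9
tool_pos: [0.6085, 0.0121, 0.0202]
ee_rot: [1.394, 2.814, 0.001]
ft_force: [-0.6, -0.7, 0.1]
width: 0.879
```

Call:
{"op": "play_rows", "data": {
  "steps": [
    [[0,0,0,0],[0,0,0,0],[0,0,0,0],[0,0,0,0],[0,0,0,0],[0,0,0,0]]
  ],
  "fingers": 0.02,
  "force": 40
}}

```text
t: 10.5
tool_pos: [0.6085, 0.0117, 0.0203]
ee_rot: [1.393, 2.814, 0.001]
ft_force: [-0.1, -0.1, 6.3]
width: 0.436
```

```bash
python3 go.py .6071 .0116 .12 127.1
python3 - <<'E'
from rig import ctrl
from h import *
crop(ctrl.capture("side"),"d1.png",270,170,110,110,5)
E
```

```text
t 10.5 pos [0.6085 0.0117 0.0203] alpha 127.32 tilt [ 1.7e-03 -2.0e-04 -1.0e+00] q [ 0.53  0.85 -0.93  1.77  0.82  0.97 -0.09] F [-0.1 -0.1  6.3] w 37.3
row [  0.6  -1.1 -99.7] mm turn 0.22
```

View pics/d1.png

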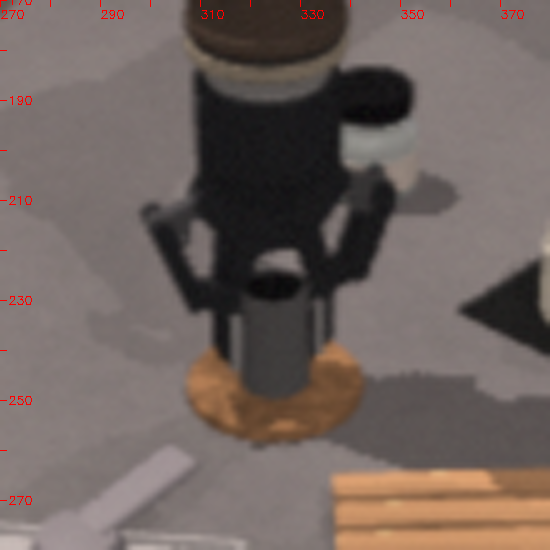

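Call:
{"op": "play_rows", "data": {
  "steps": [
    [[0,0,-0.015,0],[0,0,-0.04,0],[0,0,-0.07,0],[0,0,-0.1,0],[0,0,-0.1,0]]
  ]
}}

```text
t: 11.05
tool_pos: [0.61, 0.0127, 0.1241]
ee_rot: [1.391, 2.811, 0.005]
ft_force: [0.6, -0.1, -1.0]
width: 0.436
```

```bash
python3 go.py .4748 .1285 .12 97
```

```text
t 11.05 pos [0.61   0.0127 0.1241] alpha 127.34 tilt [ 6.4e-03  6.0e-04 -1.0e+00] q [ 0.59  0.73 -1.04  1.7   0.69  1.12 -0.01] F [ 0.6 -0.1 -1. ] w 37.2
row [174.1 -37.2   3.3] mm turn 30.34
```

Call:
{"op": "play_rows", "data": {
  "steps": [
    [[0.015,-0.003,0,2],[0.04,-0.008,0,6],[0.065,-0.014,0,11],[0.09,-0.019,0,16],[0.115,-0.025,0,21],[0.14,-0.03,0,25],[0.16,-0.034,0,28],[0.1741,-0.0372,0,30.3],[0.1741,-0.0372,0,30.3],[0.1741,-0.0372,0,30.3]]
  ]
}}

```text
t: 12.05
tool_pos: [0.473, 0.1271, 0.1192]
ee_rot: [2.079, 2.354, -0.0]
ft_force: [0.6, 0.6, -1.0]
width: 0.434
```

```bash
python3 go.py .4748 .1285 .0335 97
```

```text
t 12.05 pos [0.473  0.1271 0.1192] alpha 97.12 tilt [ 5.e-04 -8.e-04 -1.e+00] q [ 0.42  0.51 -1.    1.99  0.54  0.93 -0.74] F [ 0.6  0.6 -1. ] w 37.1
row [ 1.3  1.9 85.7] mm turn 0.12
```

Call:
{"op": "play_rows", "data": {
  "steps": [
    [[0.0005,0.001,0.02,0],[0.001,0.0016,0.045,0],[0.001,0.0016,0.065,0],[0.001,0.0016,0.077,0],[0.001,0.0016,0.083,0],[0.001,0.0016,0.086,0],[0.001,0.0016,0.086,0],[0.001,0.0016,0.086,0]]
  ]
}}

```text
t: 12.85
tool_pos: [0.4747, 0.1289, 0.0337]
ee_rot: [2.081, 2.353, 0.001]
ft_force: [0.2, 0.8, -1.4]
width: 0.438
```

```bash
python3 go.py .4748 .1285 .0325 97
```

```text
t 12.85 pos [0.4747 0.1289 0.0337] alpha 97.03 tilt [ 1.1e-03  2.0e-04 -1.0e+00] q [ 0.31  0.63 -0.87  2.05  0.7   0.78 -0.87] F [ 0.2  0.8 -1.4] w 37.4
row [-0.4  0.1  1.2] mm turn 0.03
```

Call:
{"op": "play_rows", "data": {
  "steps": [
    [[0,0,0.001,0],[0,0,0.002,0],[0,0,0.002,0],[0,0,0.002,0]]
  ]
}}

```text
t: 13.25
tool_pos: [0.4747, 0.1289, 0.0322]
ee_rot: [2.08, 2.352, 0.001]
ft_force: [-1.7, -2.0, 10.6]
width: 0.439
```

Run:
```python
from rig import ctrl
from h import *
crop(ctrl.capture("side"),"e1.png",310,190,110,120,5)
```

```text
(no output)
```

View pics/e1.png

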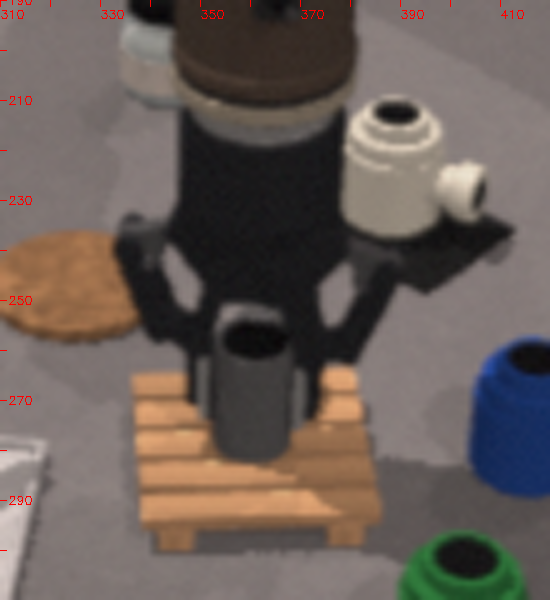

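Call:
{"op": "play_rows", "data": {
  "steps": [
    [[0,0,0,0],[0,0,0,0],[0,0,0,0],[0,0,0,0],[0,0,0,0]]
  ],
  "fingers": 0.075
}}

```text
t: 13.8
tool_pos: [0.4741, 0.1287, 0.0311]
ee_rot: [-2.081, -2.353, 0.0]
ft_force: [0.3, -0.1, -0.2]
width: 0.876
```

Call:
{"op": "play_rows", "data": {
  "steps": [
    [[0,0,-0.015,0],[0,0,-0.06,0],[0,0,-0.1,0],[0,0,-0.1,0]]
  ]
}}

```text
t: 14.2
tool_pos: [0.4766, 0.1306, 0.1366]
ee_rot: [2.078, 2.351, 0.01]
ft_force: [1.3, -0.1, 0.2]
width: 0.879
```

```bash
python3 go.py .6297 .2199 .12 63.5
```

```text
t 14.2 pos [0.4766 0.1306 0.1366] alpha 97.06 tilt [ 0.0074  0.0019 -1.    ] q [ 0.43  0.49 -1.02  1.97  0.52  0.95 -0.72] F [ 1.3 -0.1  0.2] w 75.1
row [ 69.8 162.8  17.9] mm turn 33.56
```

Call:
{"op": "play_rows", "data": {
  "steps": [
    [[0.0175,0.0407,0,8.4],[0.035,0.0814,0,16.8],[0.0524,0.122,0,25.2],[0.0698,0.1628,0.005,33.6],[0.0698,0.1628,0.01,33.6],[0.0698,0.1628,0.01,33.6],[0.0698,0.1628,0.01,33.6],[0.0698,0.1628,0.01,33.6]]
  ]
}}

```text
t: 15.0
tool_pos: [0.6266, 0.2171, 0.1216]
ee_rot: [2.672, 1.652, -0.0]
ft_force: [-0.1, 1.0, 0.0]
width: 0.877
```

```bash
python3 go.py .6297 .2199 .0095 63.5;python3 - <<'E'
from rig import ctrl
from h import *
crop(ctrl.capture("top"),"f1.png",190,150,150,150,4)
crop(ctrl.capture("side"),"f2.png",240,150,160,150,4)
E
```

```text
t 15.0 pos [0.6266 0.2171 0.1216] alpha 63.44 tilt [-1.e-04 -4.e-04 -1.e+00] q [ 0.08  0.7  -0.76  1.57  0.53  1.09 -1.27] F [-0.1  1.   0. ] w 74.9
row [  3.9   1.5 112.1] mm turn -0.06
```

View pics/f2.png

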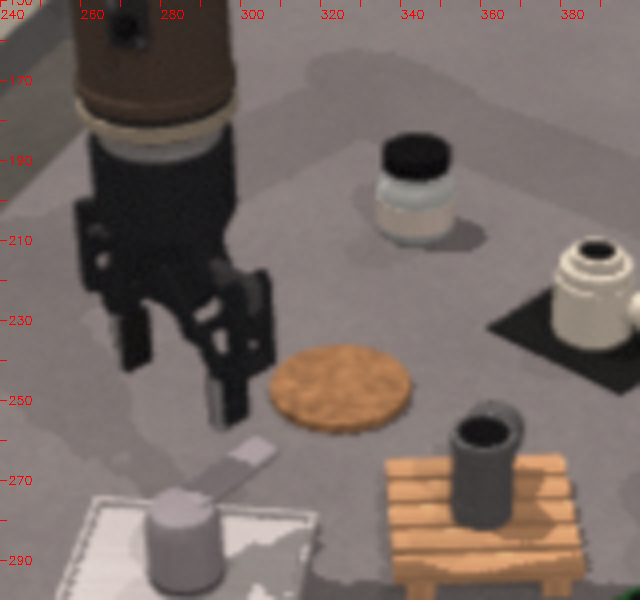

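View pics/f1.png

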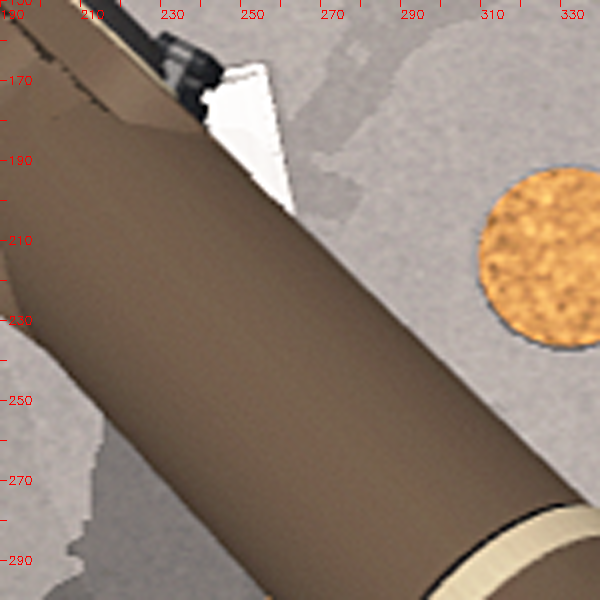

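Call:
{"op": "play_rows", "data": {
  "steps": [
    [[0.002,0.001,0.03,0],[0.0039,0.0015,0.06,0],[0.0039,0.0015,0.085,0],[0.0039,0.0015,0.1,0],[0.0039,0.0015,0.108,0],[0.0039,0.0015,0.112,0],[0.0039,0.0015,0.112,0]]
  ]
}}

```text
t: 15.8
tool_pos: [0.6306, 0.2208, 0.0096]
ee_rot: [2.673, 1.651, 0.001]
ft_force: [0.6, 0.3, 0.5]
width: 0.879
```

```bash
python3 go.py .6297 .2199 .0095 63.5;python3 - <<'E'
from rig import ctrl
from h import *
crop(ctrl.capture("side"),"f3.png",240,210,110,110,5)
E
```

```text
t 15.8 pos [0.6306 0.2208 0.0096] alpha 63.42 tilt [ 6.e-04  3.e-04 -1.e+00] q [ 0.03  0.83 -0.68  1.62  0.63  0.92 -1.34] F [0.6 0.3 0.5] w 75.1
row [-1.2 -0.4  0.1] mm turn -0.08
```

View pics/f3.png

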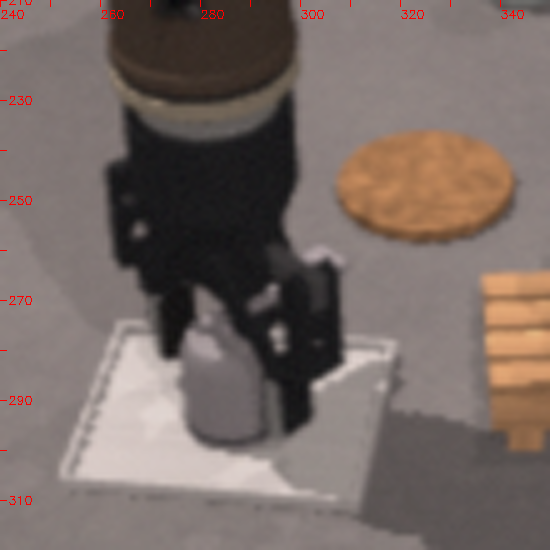

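Well placed around the body; close.

Call:
{"op": "play_rows", "data": {
  "steps": [
    [[-0.001,0,0,0],[-0.001,0,0,0],[-0.001,0,0,0],[-0.001,0,0,0],[-0.001,0,0,0],[-0.001,0,0,0]]
  ],
  "fingers": 0.03,
  "force": 60
}}

```text
t: 16.45
tool_pos: [0.6303, 0.2201, 0.0103]
ee_rot: [2.672, 1.651, 0.002]
ft_force: [-1.1, -1.3, 5.6]
width: 0.525
```

```bash
python3 go.py .6297 .2199 .0095 63.5
```

```text
t 16.45 pos [0.6303 0.2201 0.0103] alpha 63.42 tilt [ 1.3e-03  4.0e-04 -1.0e+00] q [ 0.03  0.83 -0.68  1.62  0.63  0.92 -1.34] F [-1.1 -1.3  5.6] w 44.8
row [-0.5 -0.4  0.8] mm turn -0.08
```

Call:
{"op": "play_rows", "data": {
  "steps": [
    [[0,0,-0.015,0],[0,0,-0.04,0],[0,0,-0.07,0],[0,0,-0.1,0],[0,0,-0.105,0],[0,0,-0.105,0]]
  ]
}}

```text
t: 17.05
tool_pos: [0.6304, 0.22, 0.1156]
ee_rot: [2.672, 1.651, 0.004]
ft_force: [0.2, 0.8, -2.2]
width: 0.523
```

```bash
python3 go.py .6071 .010 .12 63.5
python3 - <<'E'
from rig import ctrl
from h import *
crop(ctrl.capture("side"),"g3.png",240,170,110,110,5)
E
```

```text
t 17.05 pos [0.6304 0.22   0.1156] alpha 63.42 tilt [ 2.4e-03  4.0e-04 -1.0e+00] q [ 0.07  0.71 -0.75  1.56  0.53  1.08 -1.28] F [ 0.2  0.8 -2.2] w 44.7
row [-198.2   73.1   -4.5] mm turn -0.08
```

View pics/g3.png

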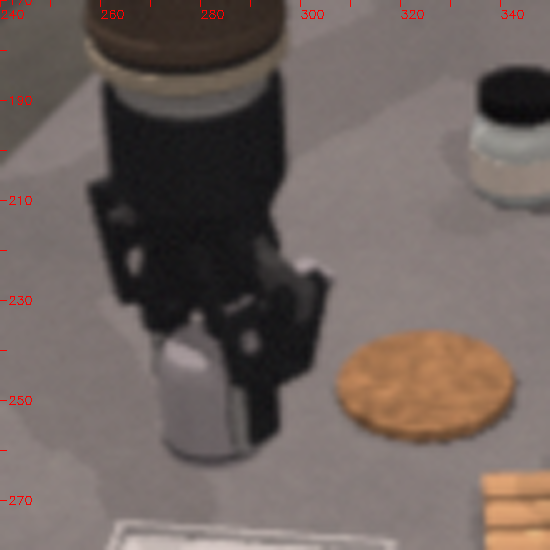

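Call:
{"op": "play_rows", "data": {
  "steps": [
    [[-0.012,0.004,0,0],[-0.035,0.013,0,0],[-0.065,0.024,0,0],[-0.095,0.035,0,0],[-0.125,0.046,0,0],[-0.15,0.055,0,0],[-0.175,0.064,0,0],[-0.19,0.07,0,0],[-0.198,0.073,0,0],[-0.198,0.073,0,0],[-0.198,0.073,0,0]]
  ]
}}

```text
t: 18.2
tool_pos: [0.6065, 0.0115, 0.1141]
ee_rot: [-2.671, -1.652, -0.001]
ft_force: [-0.2, 0.7, -1.9]
width: 0.524
```

```bash
python3 go.py .6074 .0102 .0165 63.5
```

```text
t 18.2 pos [0.6065 0.0115 0.1141] alpha 63.49 tilt [ 0.     0.001 -1.   ] q [ 0.44  0.63 -0.77  1.72  0.51  1.   -0.98] F [-0.2  0.7 -1.9] w 44.7
row [-0.8  1.4 97.6] mm turn -0.01
```

Call:
{"op": "play_rows", "data": {
  "steps": [
    [[-0.0008,0.0014,0.02,0],[-0.0008,0.0014,0.05,0],[-0.0008,0.0014,0.075,0],[-0.0008,0.0014,0.088,0],[-0.0008,0.0014,0.094,0],[-0.0008,0.0014,0.097,0],[-0.0008,0.0014,0.0976,0],[-0.0008,0.0014,0.0976,0]]
  ]
}}

```text
t: 19.0
tool_pos: [0.6081, 0.009, 0.0174]
ee_rot: [2.672, 1.651, 0.002]
ft_force: [0.2, -0.9, -1.5]
width: 0.525
```

```bash
python3 go.py .6072 .0102 .0153 63.5
```

```text
t 19.0 pos [0.6081 0.009  0.0174] alpha 63.43 tilt [ 0.0014  0.     -1.    ] q [ 0.39  0.75 -0.69  1.78  0.62  0.85 -1.06] F [ 0.2 -0.9 -1.5] w 44.9
row [ 0.7 -1.4  2.1] mm turn -0.07
```

Call:
{"op": "play_rows", "data": {
  "steps": [
    [[0.0007,-0.0013,0.001,0],[0.0007,-0.0013,0.002,0],[0.0007,-0.0013,0.0027,0],[0.0007,-0.0013,0.0027,0],[0.0007,-0.0013,0.0027,0]]
  ]
}}

```text
t: 19.5
tool_pos: [0.6069, 0.0101, 0.0153]
ee_rot: [2.672, 1.651, 0.001]
ft_force: [-4.0, -0.1, 9.4]
width: 0.523
```

```bash
python3 go.py .6071 .010 .12 63.5
python3 - <<'E'
from rig import ctrl
from h import *
crop(ctrl.capture("side"),"g4.png",270,170,110,110,5)
E
```

```text
t 19.5 pos [0.6069 0.0101 0.0153] alpha 63.42 tilt [ 1.e-03 -5.e-04 -1.e+00] q [ 0.39  0.75 -0.69  1.78  0.62  0.84 -1.07] F [-4.  -0.1  9.4] w 44.6
row [  -0.     0.4 -104.7] mm turn -0.08
```

View pics/g4.png

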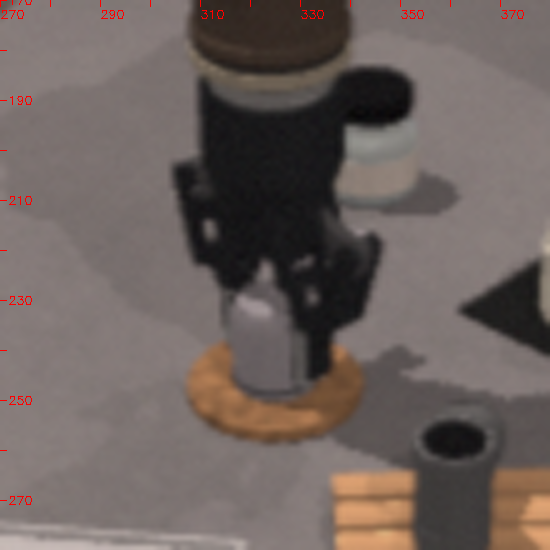

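Seated. Release, rise, and go to the trap (alpha back to −10).

Call:
{"op": "play_rows", "data": {
  "steps": [
    [[0,0,0,0],[0,0,0,0],[0,0,0,0],[0,0,0,0],[0,0,0,0]]
  ],
  "fingers": 0.078
}}

```text
t: 20.05
tool_pos: [0.6066, 0.01, 0.0137]
ee_rot: [-2.672, -1.651, 0.0]
ft_force: [0.9, 0.1, -0.3]
width: 0.912
```

Call:
{"op": "play_rows", "data": {
  "steps": [
    [[0,0,-0.015,0],[0,0,-0.06,0],[0,0,-0.11,0],[0,0,-0.11,0],[0,0,-0.11,0]]
  ]
}}

```text
t: 20.55
tool_pos: [0.6075, 0.01, 0.1262]
ee_rot: [2.671, 1.65, 0.004]
ft_force: [0.1, 0.1, -0.4]
width: 0.914
```

```bash
python3 go.py .4615 -.1082 .13 -10
python3 - <<'E'
from rig import ctrl
from h import *
c=ctrl.capture("top");crop(c,"h1.png",200,160,240,160,3)
crop(ctrl.capture("side"),"h2.png",270,170,150,120,5)
E
```

```text
t 20.55 pos [0.6075 0.01   0.1262] alpha 63.42 tilt [ 3.5e-03 -5.0e-04 -1.0e+00] q [ 0.45  0.61 -0.78  1.71  0.5   1.02 -0.97] F [ 0.1  0.1 -0.4] w 78.1
row [-171.   -77.7   -4.2] mm turn 73.42
```

View pics/h2.png

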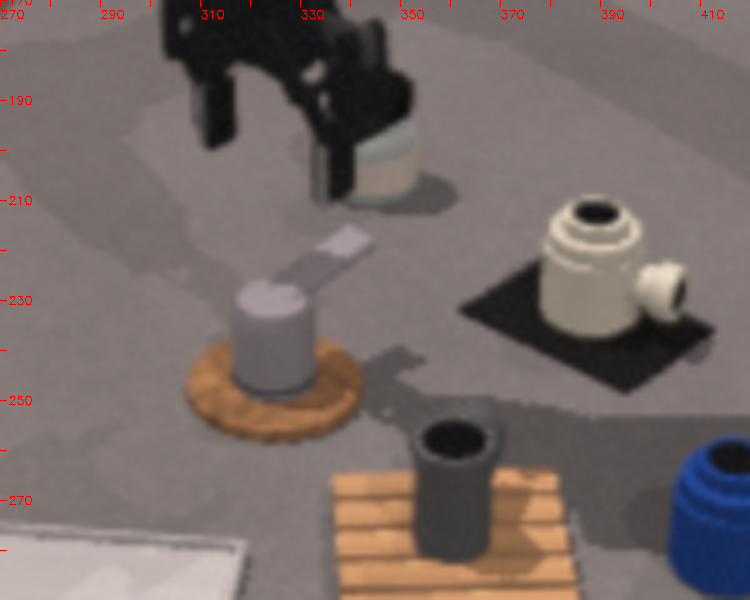

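View pics/h1.png

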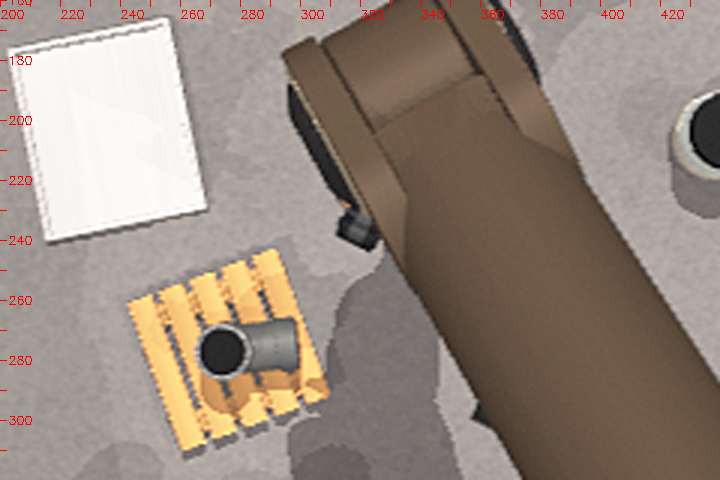

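Call:
{"op": "play_rows", "data": {
  "steps": [
    [[-0.025,-0.011,0,8.5],[-0.055,-0.025,0,17],[-0.085,-0.039,0,25],[-0.115,-0.052,0,33.5],[-0.145,-0.066,0,42],[-0.171,-0.0777,0,50],[-0.171,-0.0777,0,58],[-0.171,-0.0777,0,66],[-0.171,-0.0777,0,73.4],[-0.171,-0.0777,0,73.4],[-0.171,-0.0777,0,73.4],[-0.171,-0.0777,0,73.4]]
  ],
  "fingers": 0.085
}}

```text
t: 21.85
tool_pos: [0.4603, -0.108, 0.1233]
ee_rot: [-3.13, 0.268, 0.002]
ft_force: [0.0, 0.0, -0.2]
width: 0.998
```

```bash
python3 go.py .4615 -.1082 .0135 -10
```

```text
t 21.85 pos [ 0.4603 -0.108   0.1233] alpha -9.79 tilt [-1.e-03  4.e-04 -1.e+00] q [ 0.58  0.34 -0.55  2.04  0.24  0.82 -1.84] F [ 0.   0.  -0.2] w 85.3
row [  1.3   0.  109.8] mm turn 0.21
```

Call:
{"op": "play_rows", "data": {
  "steps": [
    [[0.0013,0,0.03,0.2],[0.0013,0,0.06,0.2],[0.0013,0,0.085,0.2],[0.0013,0,0.1,0.2],[0.0013,0,0.107,0.2],[0.0013,0,0.1095,0.2],[0.0013,0,0.1095,0.2]]
  ]
}}

```text
t: 22.55
tool_pos: [0.4621, -0.1084, 0.0145]
ee_rot: [-3.129, 0.277, -0.0]
ft_force: [-0.7, 0.2, -0.3]
width: 0.989
```

Call:
{"op": "play_rows", "data": {
  "steps": [
    [[0,0,0,0],[0,0,0,0],[0,0,0,0],[0,0,0,0],[0,0,0,0],[0,0,0,0]]
  ],
  "fingers": 0.035,
  "force": 45
}}

```text
t: 23.15
tool_pos: [0.4624, -0.1086, 0.0154]
ee_rot: [3.129, -0.279, 0.002]
ft_force: [-0.7, -0.1, 7.5]
width: 0.643
```

```bash
python3 go.py .4615 -.1082 .0135 -10
```

```text
t 23.15 pos [ 0.4624 -0.1086  0.0154] alpha -10.17 tilt [ 1.4e-03 -7.0e-04 -1.0e+00] q [ 0.49  0.52 -0.45  2.12  0.4   0.58 -1.99] F [-0.7 -0.1  7.5] w 54.9
row [-1.  -0.2  1.9] mm turn -0.17
```

Call:
{"op": "play_rows", "data": {
  "steps": [
    [[0,0,-0.015,0],[0,0,-0.045,0],[0,0,-0.08,0],[0,0,-0.12,0],[0,0,-0.15,0],[0,0,-0.15,0],[0,0,-0.15,0]]
  ]
}}

```text
t: 23.85
tool_pos: [0.4619, -0.1088, 0.1648]
ee_rot: [3.128, -0.279, 0.002]
ft_force: [-0.3, -0.2, -1.9]
width: 0.646
```

```bash
python3 go.py .55 .07 .17 15 .6314 .217 .16 50;  python3 - <<'E'
from rig import ctrl
from h import *
crop(ctrl.capture("side"),"i2.png",330,130,110,110,5)
E
```

```text
t 23.85 pos [ 0.4619 -0.1088  0.1648] alpha -10.2 tilt [ 0.0014 -0.0011 -1.    ] q [ 0.62  0.29 -0.57  2.    0.2   0.91 -1.81] F [-0.3 -0.2 -1.9] w 55.1
row [  55.1 -191.6   -5.3] mm turn -25.2
row [ 109.1 -350.7    4.6] mm turn -60.2
```

View pics/i2.png

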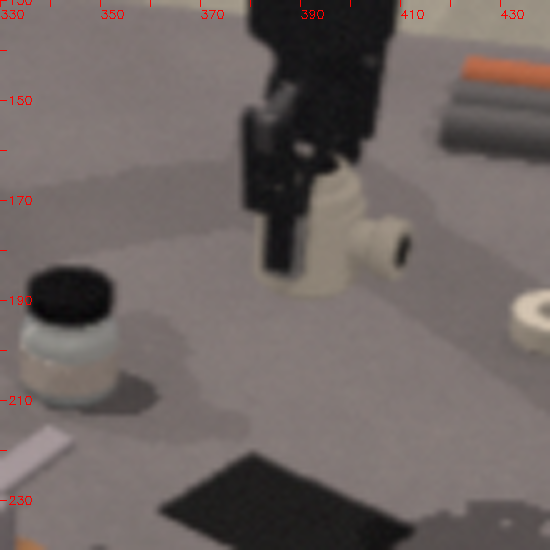

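Call:
{"op": "play_rows", "data": {
  "steps": [
    [[0.004,-0.014,0,-2],[0.014,-0.045,0,-7],[0.025,-0.08,0,-13],[0.036,-0.115,0,-19],[0.047,-0.15,0,-25],[0.058,-0.185,0,-31],[0.068,-0.22,0,-37],[0.079,-0.255,0,-43],[0.09,-0.288,0,-49],[0.099,-0.318,0,-54],[0.106,-0.34,0,-58],[0.1095,-0.3517,0,-60.2]]
  ]
}}

```text
t: 25.1
tool_pos: [0.631, 0.222, 0.1623]
ee_rot: [-2.84, -1.336, 0.003]
ft_force: [-0.1, -0.3, -1.7]
width: 0.642
```

Call:
{"op": "play_rows", "data": {
  "steps": [
    [[0,0,0,0],[0,0,0,0],[0,0,0,0]]
  ]
}}

```text
t: 25.4
tool_pos: [0.6316, 0.2168, 0.164]
ee_rot: [2.847, 1.325, -0.002]
ft_force: [-0.2, 0.2, -2.1]
width: 0.643
```

```bash
python3 go.py .6322 .218 .0165 50;  python3 - <<'E'
from rig import ctrl
from h import *
crop(ctrl.capture("side"),"j2.png",230,130,140,110,5)
E
```

```text
t 25.4 pos [0.6316 0.2168 0.164 ] alpha 49.9 tilt [-5.0e-04 -1.4e-03 -1.0e+00] q [ 0.09  0.67 -0.78  1.52  0.49  1.16 -1.48] F [-0.2  0.2 -2.1] w 54.9
row [  1.6  -0.4 147.5] mm turn -0.1
```

View pics/j2.png

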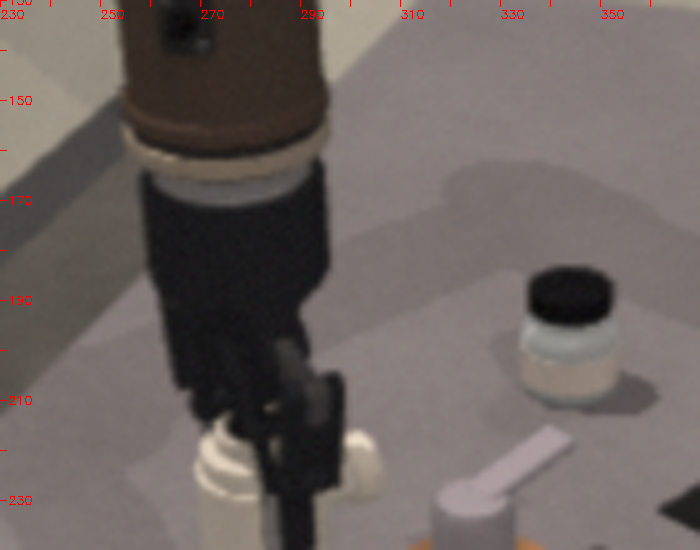

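Call:
{"op": "play_rows", "data": {
  "steps": [
    [[0.0005,0,0.02,0],[0.001,0,0.05,0],[0.001,0,0.085,0],[0.001,0,0.115,0],[0.001,0,0.132,0],[0.001,0,0.141,0],[0.001,0,0.145,0],[0.001,0,0.147,0],[0.001,0,0.147,0],[0.001,0,0.147,0]]
  ]
}}

```text
t: 26.45
tool_pos: [0.6331, 0.2194, 0.0185]
ee_rot: [2.847, 1.328, 0.003]
ft_force: [-0.4, 0.0, -0.9]
width: 0.645
```

```bash
python3 go.py .6322 .218 .0144 50;  python3 - <<'E'
from rig import ctrl
from h import *
crop(ctrl.capture("side"),"k2.png",230,210,110,110,5)
E
```

```text
t 26.45 pos [0.6331 0.2194 0.0185] alpha 50.02 tilt [ 1.6e-03  5.0e-04 -1.0e+00] q [ 0.04  0.82 -0.69  1.61  0.62  0.93 -1.57] F [-0.4  0.  -0.9] w 55.1
row [-1.7  0.3  4.1] mm turn 0.02
```

View pics/k2.png

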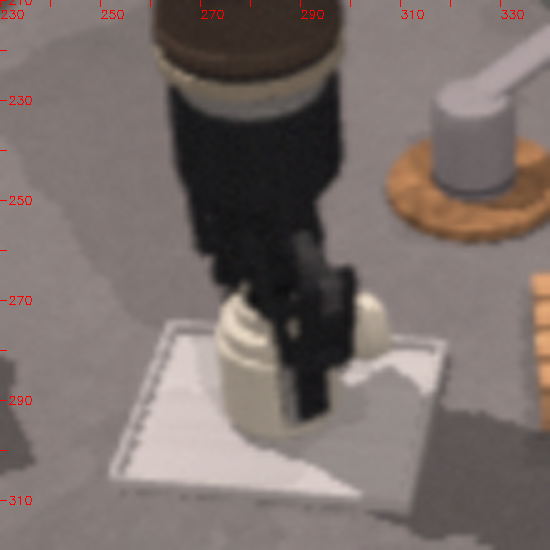

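Call:
{"op": "play_rows", "data": {
  "steps": [
    [[-0.0015,0,0.0015,0],[-0.0015,0,0.003,0],[-0.0015,0,0.0042,0],[-0.0015,0,0.0042,0],[-0.0015,0,0.0042,0]]
  ]
}}

```text
t: 27.0
tool_pos: [0.6316, 0.2178, 0.0145]
ee_rot: [2.846, 1.328, 0.0]
ft_force: [-4.3, -3.4, 10.6]
width: 0.646
```

Contact. Release and rise.

Call:
{"op": "play_rows", "data": {
  "steps": [
    [[0,0,0,0],[0,0,0,0],[0,0,0,0],[0,0,0,0],[0,0,0,0]]
  ],
  "fingers": 0.076
}}

```text
t: 27.5
tool_pos: [0.6314, 0.218, 0.0129]
ee_rot: [-2.847, -1.328, 0.0]
ft_force: [0.0, 0.3, -0.2]
width: 0.887
```

Call:
{"op": "play_rows", "data": {
  "steps": [
    [[0,0,-0.015,0],[0,0,-0.06,0],[0,0,-0.11,0],[0,0,-0.15,0],[0,0,-0.18,0],[0,0,-0.2,0]]
  ]
}}

```text
t: 28.1
tool_pos: [0.632, 0.2188, 0.2176]
ee_rot: [2.846, 1.329, 0.007]
ft_force: [0.6, 0.7, -0.4]
width: 0.892
```

```bash
python3 go.py .3 -.35 .23 50
```

```text
t 28.1 pos [0.632  0.2188 0.2176] alpha 50.05 tilt [ 0.0039  0.0016 -1.    ] q [ 0.1   0.62 -0.8   1.46  0.46  1.25 -1.45] F [ 0.6  0.7 -0.4] w 76.2
row [-649.2  110.8  -14.6] mm turn 0.05
```

Move away to clear the top camera's view.

Call:
{"op": "play_rows", "data": {
  "steps": [
    [[-0.65,0.11,-0.015,0],[-0.65,0.11,-0.015,0],[-0.65,0.11,-0.015,0],[-0.65,0.11,-0.015,0],[-0.65,0.11,-0.015,0],[-0.65,0.11,-0.015,0],[-0.65,0.11,-0.015,0],[-0.65,0.11,-0.015,0],[-0.65,0.11,-0.015,0],[-0.65,0.11,-0.015,0],[-0.65,0.11,-0.015,0],[-0.65,0.11,-0.015,0]]
  ]
}}

```text
t: 29.3
tool_pos: [0.3271, -0.3009, 0.2281]
ee_rot: [2.845, 1.328, -0.0]
ft_force: [1.4, -1.1, 0.3]
width: 0.887
```

Call:
{"op": "play_rows", "data": {
  "steps": [
    [[-0.03,0.005,0,0],[-0.06,0.01,0,0],[-0.06,0.01,0,0],[-0.06,0.01,0,0],[-0.06,0.01,0,0]]
  ]
}}

```text
t: 29.8
tool_pos: [0.2981, -0.351, 0.2273]
ee_rot: [2.845, 1.331, 0.0]
ft_force: [0.1, 0.4, -0.3]
width: 0.888
```

Run:
```python
from rig import ctrl
from h import *
c=ctrl.capture("top");crop(c,"l0.png",0,0,640,480,1);crop(c,"l1.png",195,160,120,90,6);crop(c,"l2.png",235,235,80,80,7);crop(c,"l3.png",300,180,80,80,7)
crop(ctrl.capture("side"),"l4.png",240,180,190,140,4)
```

```text
(no output)
```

View pics/l0.png

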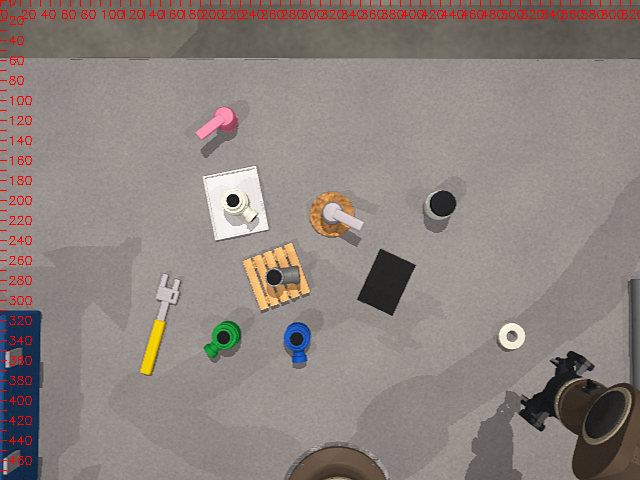

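View pics/l1.png

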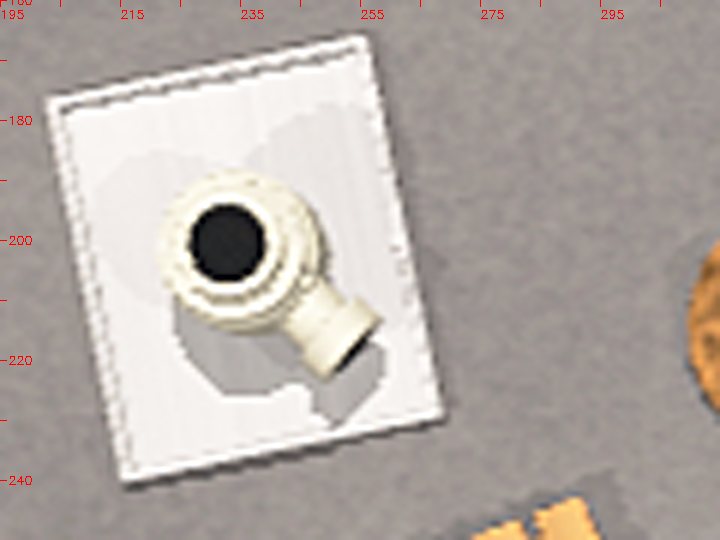

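View pics/l2.png

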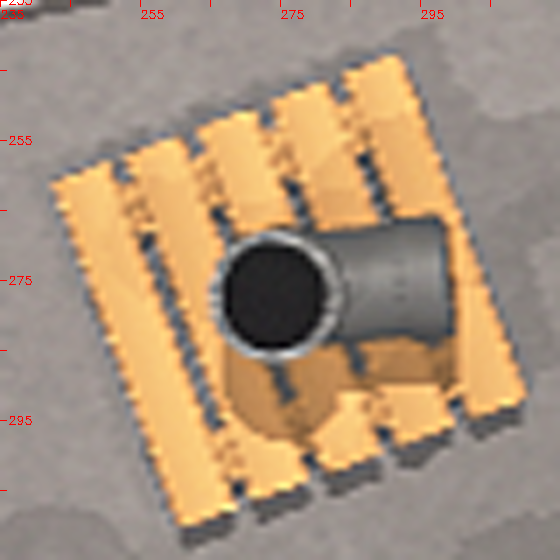

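View pics/l3.png

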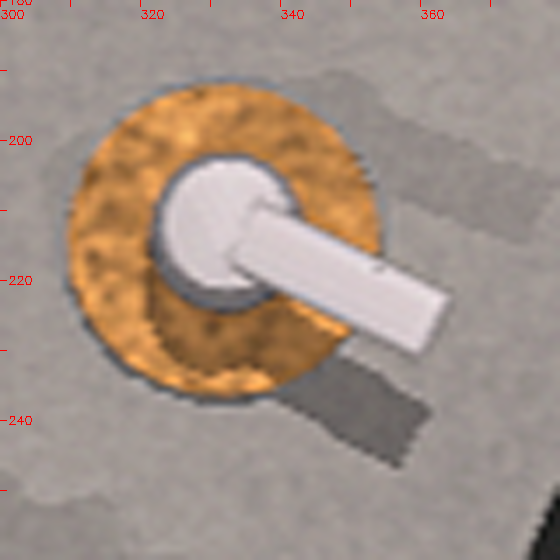

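View pics/l4.png

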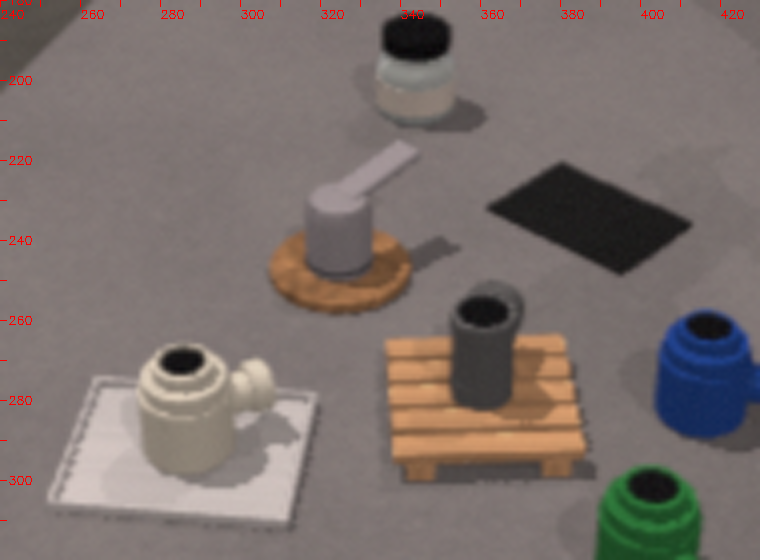

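Run:
```python
from rig import ctrl
from h import *
c=ctrl.capture("top")
for n,a,z,t in [("trap",(233,200.5),.069,(.6314,.217)),("tee",(274.1,277),.08,(.4741,.1287)),("lever",(332.2,211.7),.064,(.6071,.010))]:
    p=pt(c,*a,z)[:2]; print(n,p.round(4),((p-t)*1000).round(1))
```

```text
trap [0.6306 0.2143] [-0.8 -2.7]
tee [0.4746 0.1284] [ 0.5 -0.3]
lever [0.6084 0.0108] [1.3 0.8]
```

Run:
```python
from rig import ctrl
print(ctrl.job_done()); print(ctrl.get_state()['t'])
```

```text
the job is handed in; nothing more can be done
None
the job is handed in; nothing more can be done
```

All three parts are upright in their own places, and I handed the job in at about 30 s on the robot's clock. I parked the trap on the mat, moved the tee to the rack and the lever to the cork pad, then moved the trap from the mat to the tray.

- **Placing:** the last pictures show all three standing upright. Measured from the top view, the tee is about 0.6 mm from the centre of its place and the lever about 1.5 mm. The trap is about 2.8 mm off. The calibration is good to about 2 mm, so I left it there.
- **Bystanders:** the jar, tape roll and spanner, and the pink, blue and green look-alikes, show no visible movement from the first picture to the last. I compared them by eye only.
- **Forces:** the highest wrist force I read between moves was about 12 N, against the 120 N limit. The gripper is open and clear of everything.

No check failed.

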